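Load a tin into the tin feeder and push it home against the stop gate

TASK

Take the small round tin off the turntable, stand it in the lane of the tin feeder uphill of the tin that is already there, and push the two down the lane until the front tin rests against the sprung stop gate with the second tin touching it. Press gently, the gate must be reached but not forced, and leave both tins standing there; leave the other things on the turntable and the cazuela as they are.

Things in the scene. Friction and masses are not known exactly. Their poses are not given: they have to be found in the camera images.
- tin: the tin to load: plain tinplate cylinder with a ring pull on top, 53 mm diameter, 48 mm tall, about 0.13 kg, standing on the turntable (the other small round thing there is a slimmer, taller glass spice jar). Origin at the centre of its underside, z up along its axis.
- tin_front: an identical tin (53 mm diameter, 48 mm tall) already standing in the feeder's lane, short of the gate. Origin at the centre of its underside, z along its axis, square to the lane floor.
- feeder: white sheet-steel tin feeder screwed to the ledge: one straight open-topped lane 335 mm long, sloping 12 degrees. Frame: origin on the lane floor at its lower end, on the centre line; x uphill along the floor, y across, z square to the floor (floor at z = 0). Lane 59 mm wide between side walls 2.5 mm thick and only 14 mm high; end lips, 14 mm high, at x = 0 and 335 mm.
- lane_load (a point): point on the lane floor's centre line at x = 255 mm of the feeder's frame (same axes): a good place to set the second tin down. The front tin's centre stands at first at x = 158 to 178 mm, so the lane above is free for the second tin and whatever pushes it. The slope is too shallow for tins to run by themselves: they stay where they are put; sliding both takes about 0.5 to 2.5 N.
- gate_rail: two slotted steel rails fixed outside the lane walls, with the sprung stop gate clamped in them. Frame same as the feeder's: it does NOT tell where the gate is set. The gate's uphill face stands at an unmeasured setting anywhere from x = 80 to x = 120 mm of that frame and must be felt (or seen). Nothing of the gate reaches more than 44 mm above the lane floor.
- gate_zone (a point): middle of the range in which the gate may be set: lane floor, centre line, x = 100 mm of the feeder's frame (fixed, NOT the gate itself). The gate is a steel plate 50 mm wide and 34 mm high across the lane, on two spring plungers: from first touch it gives about 1 mm per 4 N. More than 15 N (4 mm) is forcing it; the plungers bottom out at 9 mm.
- turntable: white plastic lazy Susan, 300 mm diameter, carrying the tin, a bowl, a jar, a spice jar and a ladle. Origin at the centre of its underside on the ledge; its top surface is 26 mm above that, with a rim 4 mm high round the edge. The plate turns if it is dragged.
- bowl: orange melamine bowl on the turntable, 120 mm across the rim, 50 mm tall, origin at the centre of its underside; to be left alone.
- jar: glass jar with a steel screw lid on the turntable, 70 mm diameter, 80 mm tall, origin at the centre of its underside; to be left alone.
- spice_jar: slim amber glass spice jar on the turntable, 42 mm diameter, 70 mm tall, origin at the centre of its underside; to be left alone.
- ladle: short steel ladle lying on the turntable, 175 mm long, head 54 mm across and 20 mm tall at its +x end, handle to -x, origin on the surface near its middle; to be left alone.
- cazuela: empty clay cazuela, a shallow round dish on the ledge, 170 mm across (204 mm over its two lug handles), 45 mm tall, origin at the centre of its underside; to be left alone.
Mind the look-alikes: they are no part of the job. What is shaped like the tin but red or turquoise is not meant.

How it is judged:
On the way, in this order (a step that is already met when the one before it is completed fails the run):
1. the tin stands square on the lane floor, uphill of the front tin (x of tin in the frame of feeder between 0.15 and 0.32 m and y of tin in the frame of feeder between -0.008 and 0.008 m and z of tin in the frame of feeder between -0.004 and 0.005 m and angle between the z axis of tin and the z axis of feeder, either way round below 0.1 rad), for 0.2 s.
2. the front tin is against the gate and the loaded tin touches the front tin (contact force between tin_front and gate_rail above 0.08 N and distance between tin and tin_front below 0.0555 m), for 0.2 s.
At the end, for the whole second after the job is handed in: both tins stand on the lane floor (within 5 mm and 0.1 rad) at rest, the front tin in contact with the stop gate (at least 0.08 N) and the loaded tin touching the front tin (centres within 55.5 mm) (all of step 2 and angle between the z axis of each of tin, tin_front and the z axis of feeder, either way round below 0.1 rad and z of each of tin, tin_front in the frame of feeder below 0.005 m and linear speed of each of tin, tin_front below 0.01 m/s).
It fails at once if the stop gate is forced: more than 15 N on it (contact force between gate_rail and anything else above 15 N).
It fails at once if something else on the turntable, or the cazuela, is moved more than 30 mm (distance of any of bowl, jar, spice_jar, ladle, cazuela from where it was at the start of the episode above 0.03 m).
It also fails if it takes over 56 s, if anything falls off the work surface, if the arm or the gripper's body presses on something with over 40 N, if the wrist force passes 120 N, or if a joint passes its speed limit or range.

ROBOT

A 7-joint arm with a two-finger parallel gripper is mounted at the origin on the work surface. World frame = base frame: x ahead of the robot, y to its left, z up, the work surface at z = 0. Lengths are in m, angles in rad, forces in N, time in s.
With the tool pointing down it reaches from about 0.425 to 0.875 m from the base axis. Payload 9.9 kg.
Tool frame: the origin (TCP) lies on the centre line of the jaws, within the pads' length; the fingertips stand 17 mm ahead of it and the grasp point (between the pads) lies 2 mm behind it (tcp_to_tips is the distance from the TCP to the fingertips, in m); z points along the fingers, x is the direction in which the jaws open and shut, and the axes are right-handed (so a half turn about z gives the same grasp; the last joint's range is limited). The gripper opens to 85 mm and grips with 20 to 120 N. Pads are 22 mm wide; open, the fingers measure 114 mm over their backs; the gripper's body (76 mm by 85 mm) begins 54 mm behind the grasp point. The pads swing forward as they close: fully open they stand 13 mm farther back than shut.
Start: joints at [1.02, 0.576, 0.025, 1.437, -0.015, 1.129, -0.057], TCP at [0.304, -0.603, 0.248] pointing down, gripper open.
Joint ranges: [-2.76, 2.76], [-0.34, 2.15], [-1.52, 1.57], [0.19, 2.46], [-1.09, 4.23], [0.17, 1.99], [-2.82, 2.82]. Speed limits (rad/s): [2.22, 2.22, 3.01, 3.01, 3.14, 3.14, 3.14].

INTERFACE

Orientations are given as a 3x3 rotation matrix whose columns are the frame's x, y, z axes.
In Python, from station import observe, grab_frame, camera_model, close_job, tcp_to_tips gives the robot as it stands.
- The arm moves only by the shell command python3 -m jog 'ROWS'. ROWS is JSON, a list of rows, each an object with "travel": the shift along the world's x, y, z in cm, a list of three; "turn": the turn about the world's z in degrees; "grip": the finger opening in cm, from 0 to 8.54. A call has 1 to 5 rows; each row is the pose to reach, as a shift and turn from the pose commanded when the call began; what a row does not reach only later rows make up. A row lasts 1/12 s, in which the tool goes at most 41.7 mm and 7.16 degrees, less where a joint would pass 70% of its speed; a pose out of reach is approached as far as the arm can. A call with a gripper value outside its range is refused whole. The fingers move at their own pace and stop on an object; the grip force is fixed at half the most. Time passes only in rows, so rows that repeat a pose let the fingers close. It gives the time, the measured TCP pose, the force and the opening at its end, in the units of the state.
- observe(): the state, without advancing time (a new reading comes with each control period).
- grab_frame(name): name is "scene" or "top"; returns the picture (420x560x3 uint8, red, green, blue); there is no depth.
- camera_model(name): a dict with "fx", "fy", "cx", "cy" (pixels), "world_from_camera" (4x4, takes a point from camera to world coordinates). Camera axes: x right, y down, z forward; pixel columns grow to the right and rows downward; lengths in m; the calibration is good to about 2 mm. A picture is of the moment at which its call begins. camera_model takes no time and is no camera call.
- close_job(): hands the job in, once; it reports no verdict.
The state is a dict: "t": time; "q": joint angles; "joint_velocities": joint speeds; "effort": joint torques, N m; "ee_pos": TCP position; "orientation": TCP orientation; "wrist_force": force on the tool from outside, world axes, zero at the start; "torque": the same for the moment, N m; "grip_width": opening from 0.0 (shut) to 1.0 (fully open).
Only numpy, scipy, OpenCV 4.12 (cv2) and the standard library are available. Lean on these libraries where they do the work, as an engineer would, in place of code of your own. Each camera call takes 0.05 s, during which the arm holds its last target.

## Working session

There is one attempt and no reset: what is moved stays moved. The work goes in short steps, Python scripts to look and compute and a shell command to move; the robot and the scene stay as the last step left them, time stands still between calls to the robot, and variables do not carry over. Pictures are saved under pics/ and viewed, and the job is handed in when it is done.

```bash
mkdir -p pics; ls; python3 - <<'E'
from station import observe, grab_frame, camera_model, tcp_to_tips
import cv2,numpy as np
print({k:np.round(v,3).tolist() for k,v in observe().items()}, tcp_to_tips if not callable(tcp_to_tips) else tcp_to_tips())
for n in("scene","top"):
    im=grab_frame(n); cv2.imwrite(f"pics/{n}0.png",im[:,:,::-1]); c=camera_model(n)
    print(n,c["fx"],c["fy"],c["cx"],c["cy"],np.round(c["world_from_camera"],4).tolist())
E
```

```text
pics
{'t': 0.0, 'q': [1.02, 0.577, 0.025, 1.438, -0.015, 1.129, -0.056], 'joint_velocities': [0.001, -0.0, 0.002, 0.0, -0.0, 0.001, 0.0], 'effort': [0.001, -76.575, 2.251, -28.596, 0.015, 0.013, -0.0], 'ee_pos': [0.304, -0.602, 0.247], 'orientation': [[0.45, -0.893, -0.001], [-0.893, -0.45, 0.001], [-0.002, 0.0, -1.0]], 'wrist_force': [0.084, 1.41, 0.338], 'torque': [0.041, -0.013, -0.0], 'grip_width': 0.999} 0.017
scene 384.0470181874479 384.0470181874479 268.35148187879406 209.8257078721963 [[0.3101, 0.5694, -0.7613, 1.3826], [0.9507, -0.1811, 0.2517, -0.473], [0.0054, -0.8019, -0.5975, 0.7138], [0.0, 0.0, 0.0, 1.0]]
top 506.2305441340062 506.2305441340062 281.7311480372579 211.23696716978992 [[0.0248, -0.9968, 0.0764, 0.4626], [-0.9997, -0.0252, -0.0037, -0.1859], [0.0057, -0.0763, -0.9971, 1.4614], [0.0, 0.0, 0.0, 1.0]]
```

View pics/scene0.png

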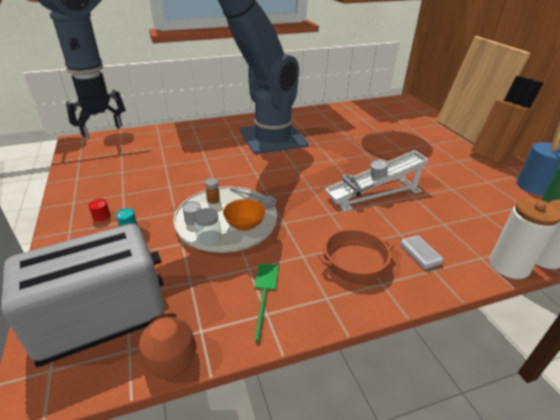

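View pics/top0.png

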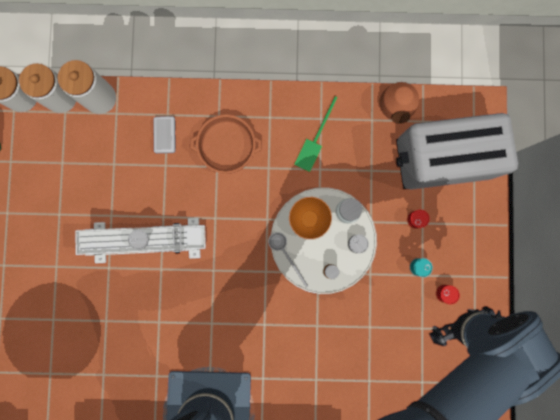

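The scene view has the turntable around (227,218) and the feeder around (380,180), uphill to the right. In the top view the turntable is at (323,240) and the feeder runs from (205,238) at the low end to (77,243) at the high end. I'll enlarge both areas next.

```bash
python3 - <<'E'
import cv2,numpy as np
t=cv2.imread("pics/top0.png");s=cv2.imread("pics/scene0.png")
f=lambda im,x0,y0,x1,y1,k:cv2.resize(im[y0:y1,x0:x1],None,fx=k,fy=k,interpolation=cv2.INTER_CUBIC)
cv2.imwrite("pics/c_tt.png",np.hstack([f(t,265,183,385,298,4)[:460,:], ]))
cv2.imwrite("pics/c_ts.png",f(s,165,165,290,255,6))
cv2.imwrite("pics/c_ft.png",f(t,65,205,225,275,5))
cv2.imwrite("pics/c_fs.png",f(s,315,140,440,220,6))
E
```

```text
(no output)
```

View pics/c_tt.png

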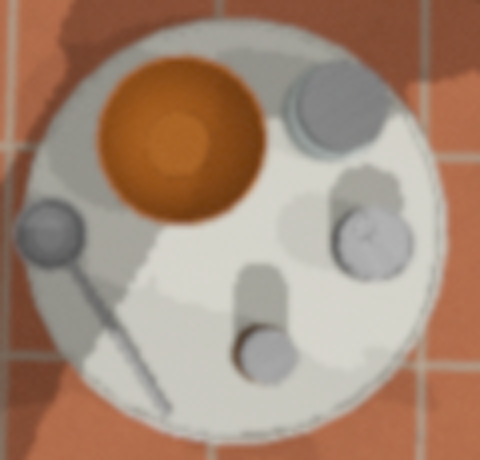

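View pics/c_ts.png

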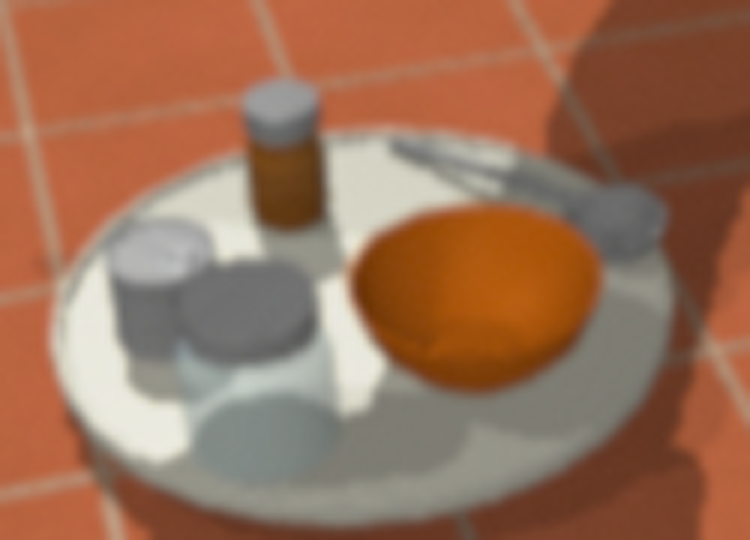

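View pics/c_ft.png

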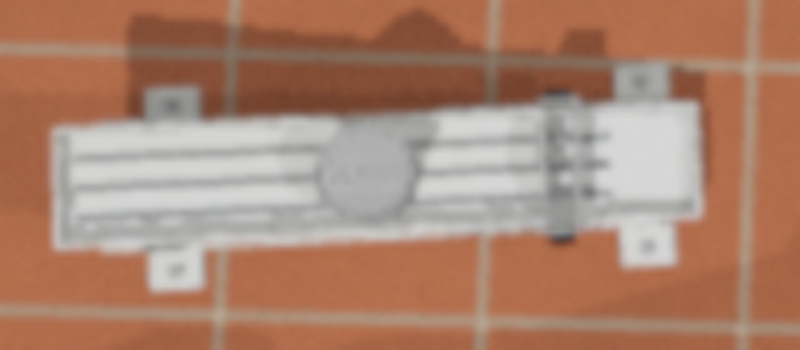

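View pics/c_fs.png

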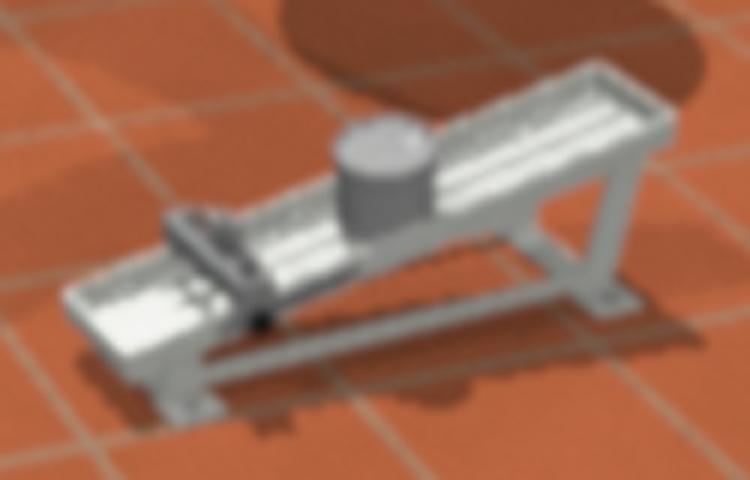

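The tin is the wide, low cylinder with a ring pull. Its lid is at (358,244) in the top view and (192,207) in the scene view. The candidates:
- **Spice jar:** (331,271), slimmer with an amber body.
- **Glass jar:** (348,210), larger.
- **Look-alikes:** red at (419,219) and (449,295), turquoise at (422,268), all off the turntable.

The feeder, front tin (138,239) and gate (~(178,238)) are visible in both views. I'll triangulate them now.

```bash
cat > h.py <<'E'
import numpy as np,cv2
from station import camera_model
C={n:camera_model(n) for n in("top","scene")}
def ray(n,p):
    c=C[n];M=np.array(c["world_from_camera"]);d=M[:3,:3]@np.array([(p[0]-c["cx"])/c["fx"],(p[1]-c["cy"])/c["fy"],1.]);return M[:3,3],d/np.linalg.norm(d)
def plane(n,p,z):
    o,d=ray(n,p);return o+d*(z-o[2])/d[2]
def tri(pt,ps):
    o1,d1=ray("top",pt);o2,d2=ray("scene",ps)
    A=np.array([d1,-d2]).T;s=np.linalg.lstsq(A,o2-o1,rcond=None)[0]
    a,b=o1+s[0]*d1,o2+s[1]*d2;return (a+b)/2,np.linalg.norm(a-b)
def proj(n,X):
    c=C[n];M=np.linalg.inv(np.array(c["world_from_camera"]));p=M[:3,:3]@X+M[:3,3];return np.array([c["fx"]*p[0]/p[2]+c["cx"],c["fy"]*p[1]/p[2]+c["cy"]])
E
python3 - <<'E'
from h import *
T=lambda u,v:((u+.5)/5-.5+65,(v+.5)/5-.5+205)
S=lambda u,v:((u+.5)/6-.5+315,(v+.5)/6-.5+140)
P={}
# -x side is image bottom in top; scene camera looks from +x, so far(-x) = back
for k,a,b in [("low_back",(697,217),(62,293)),("low_front",(701,100),(128,360)),("up_back",(55,250),(598,60)),("up_front",(52,125),(675,113)),("fronttin_top",(367,172),(385,146)),
  ("gate_back",(560,238),(172,215)),("gate_front",(560,95),(262,300))]:
    x,e=tri(T(*a),S(*b));P[k]=x;print(k,np.round(x,4),round(e,4))
lo=(P["low_back"]+P["low_front"])/2;up=(P["up_back"]+P["up_front"])/2
d=up-lo;print("len",np.linalg.norm(d),"slope",np.degrees(np.arcsin(d[2]/np.linalg.norm(d))),"yaw",np.degrees(np.arctan2(d[1],d[0])),np.linalg.norm(P["low_back"]-P["low_front"]),np.linalg.norm(P["up_back"]-P["up_front"]))
print(lo,up)
# turntable things on planes
T4=lambda u,v:((u+.5)/4-.5+265,(v+.5)/4-.5+183)
S6=lambda u,v:((u+.5)/6-.5+165,(v+.5)/6-.5+165)
for k,a,b,z in [("tin",(373,242),(161,249),.074),("spice",(268,354),(281,102),.096),("jar",(344,107),(250,308),.106),("bowl",(182,139),(478,290),.076)]:
    x,e=tri(T4(*a),S6(*b));print(k,np.round(x,4),round(e,4),"plane",np.round(plane("top",T4(*a),z),4),np.round(plane("scene",S6(*b),z),4))
# tin diameter check
print(np.linalg.norm(plane("top",T4(332,243),.074)-plane("top",T4(413,243),.074)))
E
```

```text
low_back [0.4624 0.0232 0.034 ] 0.0027
low_front [0.5294 0.026  0.0344] 0.0031
up_back [0.4371 0.3541 0.1079] 0.0004
up_front [0.5028 0.3579 0.1086] 0.0021
fronttin_top [0.4827 0.1911 0.1059] 0.0007
gate_back [0.4485 0.093  0.0618] 0.005
gate_front [0.529  0.1005 0.056 ] 0.0018
len 0.3405169603525508 slope 12.56258509601452 yaw 94.48426673456919 0.0670455364325024 0.06578290446888567
[0.49592028 0.02462532 0.03418883] [0.46993423 0.35597254 0.10825328]
tin [ 0.4864 -0.4032  0.0747] 0.0033 plane [ 0.4867 -0.4017  0.074 ] [ 0.4848 -0.4048  0.074 ]
spice [ 0.4094 -0.3298  0.0954] 0.0019 plane [ 0.4096 -0.3288  0.096 ] [ 0.4099 -0.3309  0.096 ]
jar [ 0.5767 -0.3772  0.1   ] 0.0006 plane [ 0.5762 -0.376   0.106 ] [ 0.5845 -0.3784  0.106 ]
bowl [ 0.5544 -0.2697  0.069 ] 0.0002 plane [ 0.5539 -0.2694  0.076 ] [ 0.5633 -0.2719  0.076 ]
0.05548538884082005
```

Geometry check:
- **Feeder:** length 340 mm over the lips, slope 12.5°, yaw 94.5°, outer width ~66 mm. The origin comes out at about (0.4955, 0.030, 0.023).
- **Front tin:** x ≈ 0.1755 and z = 48 mm at the lid, both as specified.
- **Tin:** (0.486, −0.403), lid at 0.0747 as expected, diameter 55 mm.

The current jaw angle (−63°) clears the jar and spice jar, so I'll keep it.

```bash
python3 -m jog '[{"travel":[18.2,20,-6]},{"travel":[18.2,20,-6]},{"travel":[18.2,20,-6]},{"travel":[18.2,20,-6]},{"travel":[18.2,20,-6]}]'
```

```text
schema error: expected keys travel, turn, grip
```

```bash
python3 -c "
from station import observe
s=observe();print(s['t'],s['ee_pos'],s['grip_width'],s['wrist_force'])"
```

```text
0.1 [ 0.30361651 -0.60243313  0.24753436] 1.0007126414179917 [ 0.76063788  0.67000476 -0.25452528]
```

```bash
python3 -m jog '[{"travel":[18.2,20,-6],"turn":0,"grip":8.5},{"travel":[18.2,20,-6],"turn":0,"grip":8.5},{"travel":[18.2,20,-6],"turn":0,"grip":8.5},{"travel":[18.2,20,-6],"turn":0,"grip":8.5},{"travel":[18.2,20,-6],"turn":0,"grip":8.5}]'
```

```text
t: 0.52
ee_pos: [0.4415, -0.4507, 0.2025]
orientation: [[0.45, -0.893, -0.0], [-0.893, -0.45, 0.0], [-0.0, 0.0, -1.0]]
wrist_force: [0.7, -1.6, 0.4]
grip_width: 1.0
```

```bash
python3 -m jog '[{"travel":[4,4.3,-2],"turn":0,"grip":8.5},{"travel":[4,4.3,-6],"turn":0,"grip":8.5},{"travel":[4,4.3,-6],"turn":0,"grip":8.5},{"travel":[4,4.3,-6],"turn":0,"grip":8.5}]'; python3 - <<'E'
from station import observe, grab_frame
import cv2
for n in("scene","top"): cv2.imwrite(f"pics/{n}1.png",grab_frame(n)[:,:,::-1])
t=cv2.imread("pics/top1.png")[170:310,260:440];s=cv2.imread("pics/scene1.png")[110:260,130:310]
cv2.imwrite("pics/j1.png",cv2.hconcat([cv2.resize(t,(400,311),interpolation=2),cv2.resize(s,(373,311),interpolation=2)]))
print(observe()["ee_pos"])
E
```

```text
t: 0.85
ee_pos: [0.4804, -0.4066, 0.14]
orientation: [[0.453, -0.892, -0.005], [-0.892, -0.453, 0.004], [-0.006, 0.002, -1.0]]
wrist_force: [-1.0, -0.3, -0.1]
grip_width: 0.998
[ 0.47975286 -0.41064521  0.1434714 ]
```

View pics/j1.png

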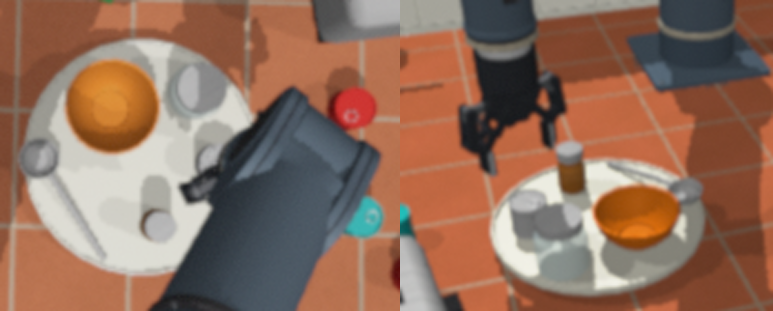

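The picture shows the gripper high and slightly short of the tin: the tips straddle it from the +y side, with tin, jar and spice jar undisturbed. Next is to correct xy and go down.

```bash
python3 -m jog '[{"travel":[0.65,0.75,-0.5],"turn":0,"grip":8.5},{"travel":[0.65,0.75,-3.5],"turn":0,"grip":8.5},{"travel":[0.65,0.75,-6],"turn":0,"grip":8.5},{"travel":[0.65,0.75,-8.2],"turn":0,"grip":8.5},{"travel":[0.65,0.75,-8.2],"turn":0,"grip":8.5}]'; python3 -m jog '[{"travel":[0,0,0],"turn":0,"grip":6.2},{"travel":[0,0,0],"turn":0,"grip":6.2},{"travel":[0,0,0],"turn":0,"grip":6.2}]'
```

```text
t: 1.37
ee_pos: [0.4853, -0.4015, 0.0584]
orientation: [[0.449, -0.894, -0.004], [-0.894, -0.449, 0.002], [-0.004, 0.002, -1.0]]
wrist_force: [-0.7, 1.0, -0.3]
grip_width: 0.998
t: 1.62
ee_pos: [0.4879, -0.403, 0.0632]
orientation: [[0.449, -0.893, 0.003], [-0.893, -0.449, -0.002], [0.003, -0.001, -1.0]]
wrist_force: [-0.0, -1.2, 0.3]
grip_width: 0.729
```

```bash
python3 - <<'E'
from station import observe, grab_frame
import cv2
for n in("scene","top"): cv2.imwrite(f"pics/{n}2.png",grab_frame(n)[:,:,::-1])
t=cv2.imread("pics/top2.png")[190:290,310:420];s=cv2.imread("pics/scene2.png")[150:260,150:270]
cv2.imwrite("pics/j2.png",cv2.hconcat([cv2.resize(t,(396,360),interpolation=2),cv2.resize(s,(393,360),interpolation=2)]))
print(observe()["ee_pos"],observe()["grip_width"])
E
```

```text
[ 0.48783023 -0.40257827  0.0628209 ] 0.7287340541309361
```

View pics/j2.png

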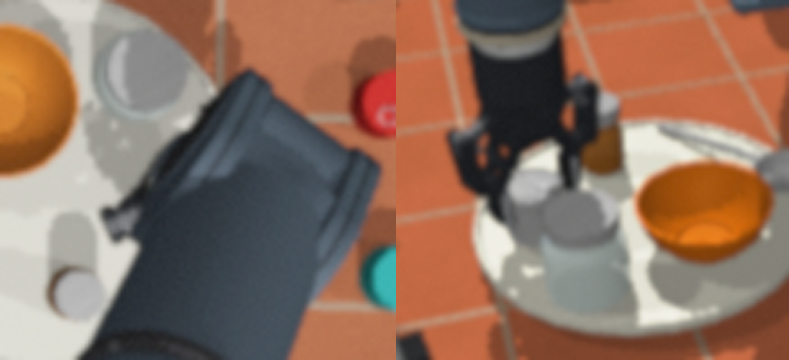

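The scene view shows the fingers straddling the tin at crop (500,190) and (575,175), with the jar in front untouched, so I'll close.

```bash
python3 -m jog '[{"travel":[0,0,-0.2],"turn":0,"grip":4.6},{"travel":[0,0,-0.2],"turn":0,"grip":4.6},{"travel":[0,0,-0.2],"turn":0,"grip":4.6},{"travel":[0,0,-0.2],"turn":0,"grip":4.6},{"travel":[0,0,-0.2],"turn":0,"grip":4.6}]';  python3 -m jog '[{"travel":[0,0,0],"turn":0,"grip":4.6},{"travel":[0,0,0],"turn":0,"grip":4.6},{"travel":[0,0,1],"turn":0,"grip":4.6},{"travel":[0,0,3],"turn":0,"grip":4.6},{"travel":[0,0,6],"turn":0,"grip":4.6}]'
```

```text
t: 2.13
ee_pos: [0.4884, -0.4026, 0.0612]
orientation: [[0.45, -0.893, 0.003], [-0.893, -0.45, -0.002], [0.003, -0.002, -1.0]]
wrist_force: [0.3, 0.8, 13.7]
grip_width: 0.605
t: 2.55
ee_pos: [0.4858, -0.4007, 0.1181]
orientation: [[0.45, -0.893, -0.004], [-0.893, -0.45, 0.003], [-0.004, 0.002, -1.0]]
wrist_force: [0.6, 0.2, -1.4]
grip_width: 0.599
```

Gripped (0.60 × 85 mm ≈ 51 mm) and lifting. Next I'll raise it and carry it over to the lane, turning the jaws across it (+68°).

```bash
python3 -m jog '[{"travel":[0,2,4],"turn":0,"grip":4.6},{"travel":[0,5,8],"turn":4,"grip":4.6},{"travel":[0,8.5,10],"turn":8,"grip":4.6},{"travel":[0,12,10],"turn":12,"grip":4.6},{"travel":[0,15.5,10],"turn":16,"grip":4.6}]';  python3 -m jog '[{"travel":[0,4,0],"turn":4,"grip":4.6},{"travel":[0,8,0],"turn":8,"grip":4.6},{"travel":[0,12,0],"turn":12,"grip":4.6},{"travel":[0,16,0],"turn":16,"grip":4.6},{"travel":[0,20,0],"turn":20,"grip":4.6}]'
```

```text
t: 2.97
ee_pos: [0.4878, -0.2453, 0.2221]
orientation: [[0.681, -0.732, 0.004], [-0.732, -0.681, -0.002], [0.004, -0.002, -1.0]]
wrist_force: [1.2, 0.3, -1.0]
grip_width: 0.599
t: 3.38
ee_pos: [0.4866, -0.0452, 0.2199]
orientation: [[0.89, -0.455, 0.001], [-0.455, -0.89, -0.0], [0.001, 0.0, -1.0]]
wrist_force: [1.4, -0.0, -1.1]
grip_width: 0.603
```

```bash
python3 -m jog '[{"travel":[0,4,0],"turn":4,"grip":4.6},{"travel":[0,8,0],"turn":8,"grip":4.6},{"travel":[0,12,0],"turn":12,"grip":4.6},{"travel":[0,16,0],"turn":16,"grip":4.6},{"travel":[0,16,0],"turn":16,"grip":4.6}]'; python3 -c "
from station import observe
s=observe();print(s['t'],s['ee_pos'],s['q'])"
```

```text
t: 3.8
ee_pos: [0.4865, 0.1221, 0.2202]
orientation: [[0.983, -0.181, 0.002], [-0.181, -0.983, 0.005], [0.001, -0.005, -1.0]]
wrist_force: [1.4, 1.4, -1.7]
grip_width: 0.6
3.8 [0.48653648 0.12213788 0.22018848] [-0.09615934  0.36081961 -0.32781232  1.92037056  0.14296257  0.87963053
 -0.67772545]
```

```bash
python3 -m jog '[{"travel":[-0.2,4,0],"turn":4,"grip":4.6},{"travel":[-0.5,8,0],"turn":8,"grip":4.6},{"travel":[-0.8,12,0],"turn":12,"grip":4.6},{"travel":[-1.1,15.7,-1],"turn":15,"grip":4.6},{"travel":[-1.1,15.7,-2],"turn":15,"grip":4.6}]'; python3 -m jog '[{"travel":[0,0,0],"turn":0,"grip":4.6},{"travel":[0,0,0],"turn":0,"grip":4.6}]'; python3 - <<'E'
from station import observe, grab_frame
import cv2
for n in("scene","top"): cv2.imwrite(f"pics/{n}3.png",grab_frame(n)[:,:,::-1])
t=cv2.imread("pics/top3.png")[190:290,60:220];s=cv2.imread("pics/scene3.png")[80:220,310:450]
cv2.imwrite("pics/j3t.png",cv2.resize(t,None,fx=5,fy=5,interpolation=2));cv2.imwrite("pics/j3s.png",cv2.resize(s,None,fx=4,fy=4,interpolation=2))
print(observe()["ee_pos"],observe()["orientation"])
E
```

```text
t: 4.22
ee_pos: [0.4745, 0.2789, 0.2002]
orientation: [[0.997, 0.077, 0.001], [0.077, -0.997, 0.007], [0.002, -0.006, -1.0]]
wrist_force: [-1.4, 1.8, -1.2]
grip_width: 0.6
t: 4.38
ee_pos: [0.4758, 0.2692, 0.1989]
orientation: [[0.998, 0.065, -0.001], [0.065, -0.998, -0.002], [-0.001, 0.002, -1.0]]
wrist_force: [0.2, -0.7, -1.6]
grip_width: 0.603
[0.47668154 0.26860323 0.19962009] [[ 9.98016945e-01  6.29445053e-02  4.08637450e-04]
 [ 6.29448509e-02 -9.98016604e-01 -8.96620006e-04]
 [ 3.51389657e-04  9.20563582e-04 -9.99999515e-01]]
```

View pics/j3t.png

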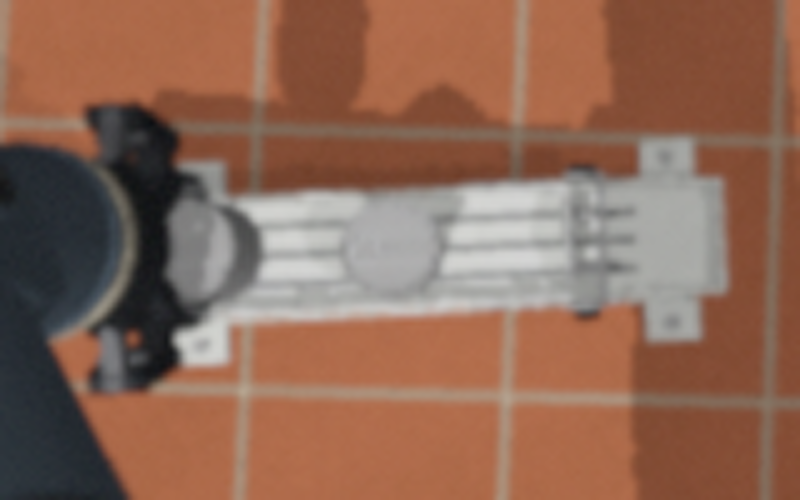

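View pics/j3s.png

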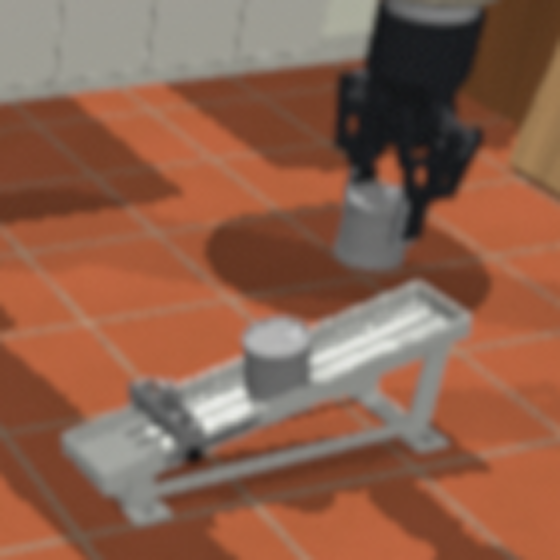

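Tin held upright; lid centre in the top crop at about (203,250), front tin at (393,246) and the gate at (585,240). I'll check the lateral offset from the lane line.

```bash
cat >> h.py <<'E'
yaw=np.radians(94.48);t=np.radians(12)
U=np.array([np.cos(t)*np.cos(yaw),np.cos(t)*np.sin(yaw),np.sin(t)]);V=np.array([-np.sin(yaw),np.cos(yaw),0]);N=np.cross(U,V)
O=np.array([.48293,.1903,.0712])-.1675*U-.014*N
def inF(X): return np.array([U,V,N])@(np.asarray(X)-O)
E
python3 - <<'E'
from h import *
T=lambda u,v:((u+.5)/5-.5+60,(v+.5)/5-.5+190)
S=lambda u,v:((u+.5)/4-.5+310,(v+.5)/4-.5+80)
print("O",O,"load",O+.255*U)
for v in (192,310): print("lid edge",plane("top",T(210,v),.2126), inF(plane("top",T(210,v),.2126)))
print("lid c",plane("top",T(210,251),.2126),inF(plane("top",T(210,251),.2126)))
print("scene bottom L/R", plane("scene",S(335,250),.1646),plane("scene",S(404,262),.1646))
x,e=tri(T(393,246),S(279,336));print("front lid",x,e,inF(x))
print("tcp",inF([0.4767,.2686,.1996]))
E
```

```text
O [0.49550034 0.02986273 0.02268073] load [0.47601727 0.27852829 0.07569821]
lid edge [0.50576156 0.25186236 0.2126    ] [ 0.25518738 -0.02757051  0.13992043]
lid edge [0.4478795  0.24885558 0.2126    ] [0.25667772 0.03036956 0.13960365]
lid c [0.47676923 0.25035631 0.2126    ] [0.25593387 0.00145088 0.13976176]
scene bottom L/R [0.46307882 0.24387359 0.1646    ] [0.49702069 0.28374721 0.1646    ]
front lid [0.48371406 0.19117113 0.10735273] 0.0028312706430232266 [ 0.17580616 -0.00084971  0.04919488]
tcp [2.71026811e-01 9.48660135e-05 1.23263229e-01]
```

```bash
python3 -m jog '[{"travel":[0,1,-1],"turn":0.9,"grip":4.6},{"travel":[0,1,-4],"turn":0.9,"grip":4.6},{"travel":[0,1,-6],"turn":0.9,"grip":4.6},{"travel":[0,1,-7],"turn":0.9,"grip":4.6},{"travel":[0,1,-7],"turn":0.9,"grip":4.6}]'; python3 -m jog '[{"travel":[0,0,0],"turn":0,"grip":4.6},{"travel":[0,0,0],"turn":0,"grip":4.6}]'; python3 - <<'E'
from station import observe, grab_frame
import cv2
for n in("scene","top"): cv2.imwrite(f"pics/{n}4.png",grab_frame(n)[:,:,::-1])
t=cv2.imread("pics/top4.png")[200:280,60:220];s=cv2.imread("pics/scene4.png")[90:210,320:450]
cv2.imwrite("pics/j4t.png",cv2.resize(t,None,fx=5,fy=5,interpolation=2));cv2.imwrite("pics/j4s.png",cv2.resize(s,None,fx=5,fy=5,interpolation=2))
s=observe();print(s["ee_pos"],s["orientation"][0],s["wrist_force"])
E
```

```text
t: 4.9
ee_pos: [0.4754, 0.2792, 0.1271]
orientation: [[0.997, 0.081, -0.003], [0.081, -0.997, -0.002], [-0.003, 0.002, -1.0]]
wrist_force: [-0.1, -0.1, -0.8]
grip_width: 0.611
t: 5.07
ee_pos: [0.4768, 0.2806, 0.1302]
orientation: [[0.997, 0.081, 0.001], [0.081, -0.997, 0.001], [0.001, -0.001, -1.0]]
wrist_force: [0.3, -0.1, -1.2]
grip_width: 0.6
[0.47684604 0.28057709 0.13036312] [0.99673097 0.08077181 0.00181526] [-0.1453099   0.25267741 -1.26667629]
```

View pics/j4t.png

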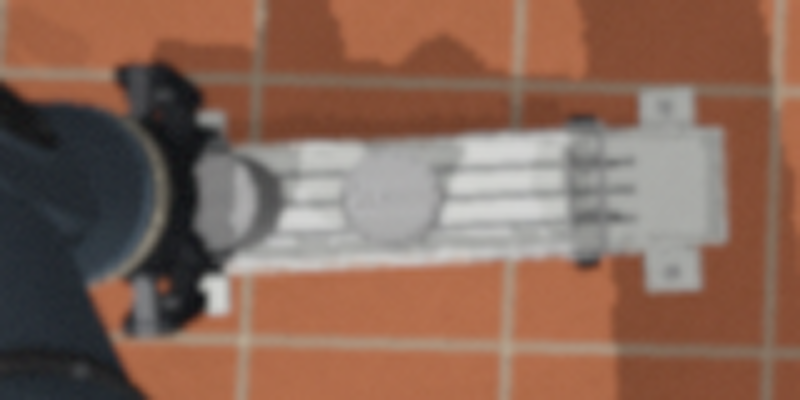

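View pics/j4s.png

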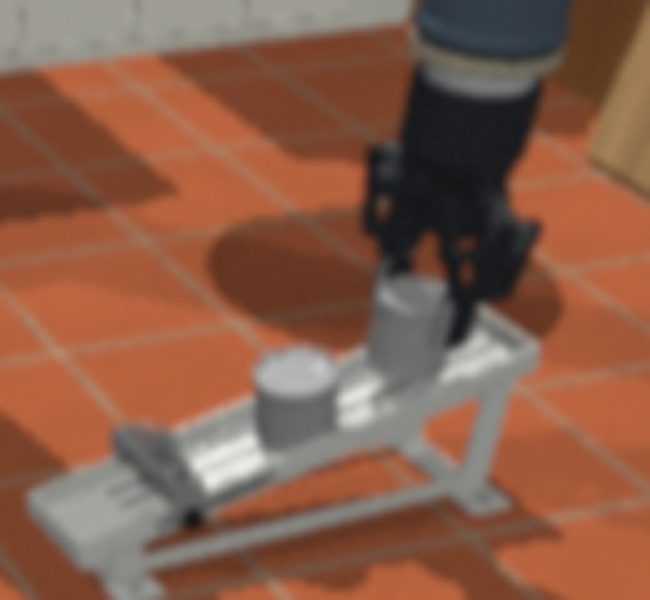

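The tin is above the lane, just short of touching. I want a sub-pixel lateral check from column profiles before lowering.

```bash
python3 - <<'E'
import cv2,numpy as np
from h import *
im=cv2.imread("pics/top4.png").astype(int)
for c in (103,106,109,112,114,118,138,150,160): 
    print(c,[f"{r}:{(im[r,c,2]-im[r,c,0])}/{im[r,c,1]}" for r in range(224,258)])
for fx,z in((.2,.014),(.25,.014),(.3,.014)):
    for y in(-.032,-.0295,.0295,.032): print(fx,y,np.round(proj("top",O+fx*U+y*V+z*N),1),end=" ")
    print()
E
```

```text
103 ['224:3/133', '225:4/100', '226:4/67', '227:1/63', '228:-2/75', '229:-3/76', '230:0/88', '231:0/113', '232:0/126', '233:1/127', '234:1/127', '235:1/129', '236:1/128', '237:0/128', '238:0/126', '239:0/125', '240:0/125', '241:1/127', '242:2/128', '243:1/128', '244:1/126', '245:0/126', '246:1/125', '247:0/124', '248:-1/122', '249:-2/106', '250:-1/78', '251:-1/68', '252:-3/65', '253:-1/54', '254:0/95', '255:1/160', '256:2/201', '257:2/209']
106 ['224:67/72', '225:64/70', '226:64/69', '227:57/71', '228:40/84', '229:22/99', '230:7/107', '231:1/109', '232:0/120', '233:0/128', '234:1/134', '235:1/137', '236:1/138', '237:0/136', '238:0/136', '239:0/135', '240:1/137', '241:1/139', '242:0/147', '243:0/154', '244:-1/151', '245:0/138', '246:1/130', '247:0/127', '248:-1/118', '249:-1/99', '250:-1/100', '251:1/132', '252:6/164', '253:12/179', '254:24/170', '255:51/136', '256:64/125', '257:63/126']
109 ['224:62/75', '225:59/74', '226:58/76', '227:52/83', '228:37/102', '229:18/130', '230:5/135', '231:2/112', '232:0/91', '233:0/107', '234:0/129', '235:0/143', '236:0/152', '237:1/159', '238:0/164',
[... 2579 characters left out ...]
228:1/201', '229:1/211', '230:1/212', '231:1/206', '232:0/189', '233:0/174', '234:1/195', '235:2/209', '236:2/210', '237:1/201', '238:0/180', '239:1/179', '240:1/204', '241:1/212', '242:1/211', '243:1/200', '244:-1/178', '245:1/180', '246:1/192', '247:2/177', '248:1/168', '249:2/175', '250:3/183', '251:20/160', '252:63/129', '253:81/120', '254:78/123', '255:77/124', '256:77/125', '257:78/126']
0.2 -0.032 [129. 228.] 0.2 -0.0295 [129.  228.9] 0.2 0.0295 [129.7 250.5] 0.2 0.032 [129.7 251.5] 
0.25 -0.032 [109.8 228.8] 0.25 -0.0295 [109.8 229.7] 0.25 0.0295 [110.4 251.5] 0.25 0.032 [110.4 252.4] 
0.3 -0.032 [ 90.2 229.6] 0.3 -0.0295 [ 90.3 230.5] 0.3 0.0295 [ 90.8 252.5] 0.3 0.032 [ 90.8 253.4]
```

The floor's centre groove runs through rows 240.2–240.5 near column 112. The tin centre is about 1.2 mm toward +x, and TCP versus lane line gives 1.1 mm, so they agree. I'll correct that and lower.

```bash
python3 -m jog '[{"travel":[-0.1,-0.2,-0.3],"turn":0,"grip":4.6},{"travel":[-0.1,-0.2,-0.6],"turn":0,"grip":4.6},{"travel":[-0.1,-0.2,-0.9],"turn":0,"grip":4.6},{"travel":[-0.1,-0.2,-1.1],"turn":0,"grip":4.6},{"travel":[-0.1,-0.2,-1.1],"turn":0,"grip":4.6}]'; python3 -m jog '[{"travel":[0,0,-0.1],"turn":0,"grip":4.6},{"travel":[0,0,-0.1],"turn":0,"grip":4.6}]'
```

```text
t: 5.58
ee_pos: [0.4749, 0.278, 0.1176]
orientation: [[0.997, 0.081, -0.001], [0.081, -0.997, -0.0], [-0.001, 0.0, -1.0]]
wrist_force: [0.2, -0.7, -2.2]
grip_width: 0.605
t: 5.75
ee_pos: [0.4751, 0.2782, 0.117]
orientation: [[0.997, 0.081, -0.0], [0.081, -0.997, -0.0], [-0.0, -0.0, -1.0]]
wrist_force: [-1.2, -0.6, -1.2]
grip_width: 0.601
```

```bash
python3 -m jog '[{"travel":[0.03,0,-0.1],"turn":0,"grip":4.6},{"travel":[0.03,0,-0.1],"turn":0,"grip":4.6}]'; python3 -m jog '[{"travel":[0,0,-0.1],"turn":0,"grip":4.6},{"travel":[0,0,-0.1],"turn":0,"grip":4.6}]';python3 -m jog '[{"travel":[0,0,-0.1],"turn":0,"grip":4.6},{"travel":[0,0,-0.1],"turn":0,"grip":4.6}]'
```

```text
t: 5.92
ee_pos: [0.4755, 0.2782, 0.116]
orientation: [[0.997, 0.081, -0.0], [0.081, -0.997, -0.0], [-0.0, 0.0, -1.0]]
wrist_force: [0.3, -0.1, -0.5]
grip_width: 0.605
t: 6.08
ee_pos: [0.4755, 0.2781, 0.1151]
orientation: [[0.997, 0.081, 0.0], [0.081, -0.997, 0.0], [0.0, -0.0, -1.0]]
wrist_force: [0.5, -0.4, -1.2]
grip_width: 0.606
t: 6.25
ee_pos: [0.4756, 0.278, 0.1145]
orientation: [[0.997, 0.081, 0.0], [0.081, -0.997, -0.0], [0.0, 0.0, -1.0]]
wrist_force: [-2.1, -1.6, 6.4]
grip_width: 0.604
```

Contact with the floor at TCP z 0.1145 (6 N up, expected 0.1165), too low to be the wall tops. I'll release.

```bash
python3 -m jog '[{"travel":[0,0,0],"turn":0,"grip":5.8},{"travel":[0,0,0],"turn":0,"grip":6.4},{"travel":[0,0,0],"turn":0,"grip":7},{"travel":[0,0,0],"turn":0,"grip":7},{"travel":[0,0,0],"turn":0,"grip":7}]'; python3 -m jog '[{"travel":[0,0,2],"turn":0,"grip":7},{"travel":[0,0,5],"turn":0,"grip":7},{"travel":[0,0.5,8],"turn":0,"grip":7},{"travel":[0,3,8],"turn":0,"grip":7},{"travel":[0,4.5,8],"turn":0,"grip":7}]'; python3 - <<'E'
from station import observe, grab_frame
import cv2
for n in("scene","top"): cv2.imwrite(f"pics/{n}5.png",grab_frame(n)[:,:,::-1])
t=cv2.imread("pics/top5.png")[200:280,60:220];s=cv2.imread("pics/scene5.png")[90:210,320:450]
cv2.imwrite("pics/j5t.png",cv2.resize(t,None,fx=5,fy=5,interpolation=2));cv2.imwrite("pics/j5s.png",cv2.resize(s,None,fx=5,fy=5,interpolation=2))
s=observe();print(s["ee_pos"],s["orientation"][0],s["wrist_force"])
E
```

```text
t: 6.67
ee_pos: [0.4754, 0.2782, 0.1141]
orientation: [[0.997, 0.081, -0.0], [0.081, -0.997, 0.0], [-0.0, -0.0, -1.0]]
wrist_force: [0.0, 0.6, 0.7]
grip_width: 0.819
t: 7.08
ee_pos: [0.4762, 0.3252, 0.1961]
orientation: [[0.997, 0.08, 0.003], [0.08, -0.997, 0.003], [0.003, -0.003, -1.0]]
wrist_force: [0.3, 0.8, -0.5]
grip_width: 0.821
[0.47445336 0.32639115 0.19388282] [ 9.96397471e-01  8.48048108e-02 -4.72997969e-04] [-0.56882118 -0.69628286 -0.1489688 ]
```

View pics/j5t.png

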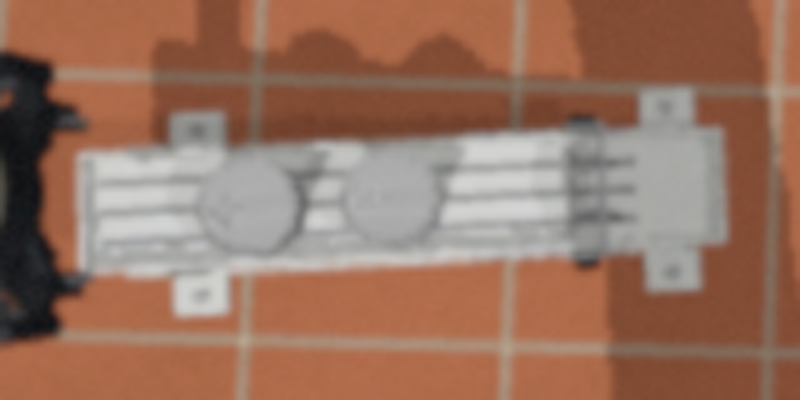

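View pics/j5s.png

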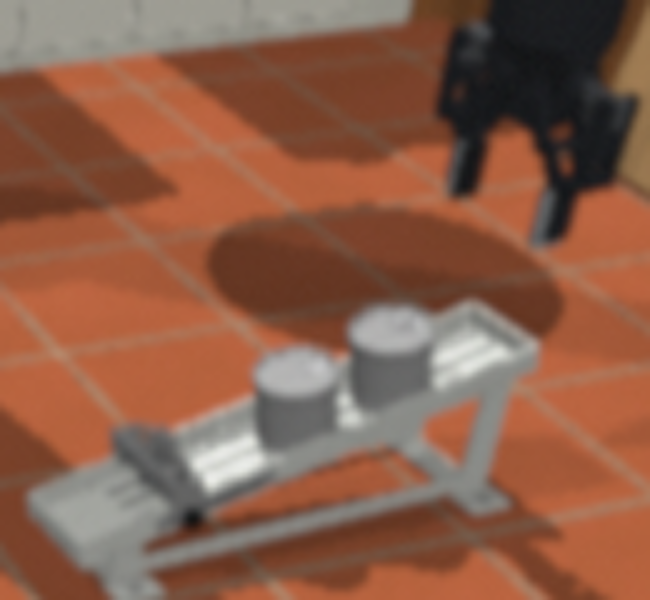

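The tin stands square in the lane: loaded lid at top crop (250,203), front lid at (392,197), gate at (570–603). I'll measure both tins and the gate in lane coordinates.

```bash
python3 - <<'E'
from h import *
T=lambda u,v:((u+.5)/5-.5+60,(v+.5)/5-.5+200)
S=lambda u,v:((u+.5)/5-.5+320,(v+.5)/5-.5+90)
for k,a,b in[("tin",(250,203),(390,330)),("front",(392,197),(297,375))]:
    x,e=tri(T(*a),S(*b));print(k,np.round(x,4),round(e,4),np.round(inF(x),4))
def onplane(n,p,h): # lane-parallel plane at height h
    o,d=ray(n,p);s=((O+h*N-o)@N)/(d@N);return inF(o+s*d)
for k,p,h in[("tin",(250,203),.048),("tin uphill rim",(197,205),.048),("front",(392,197),.048),("gate uphill top",(570,190),.034),("gate dn",(603,188),.034)]: print(k,np.round(onplane("top",T(*p),h),4))
for k,p in[("tin",(390,330)),("front",(297,375))]: print("scene",k,np.round(onplane("scene",S(*p),.048),4))
print(O+.26*U+.02*N, O+.31*U+.02*N)
E
python3 -c "
import cv2
a=cv2.imread('pics/top5.png')[215:260,160:210];b=cv2.imread('pics/scene5.png')[165:200,335:375]
cv2.imwrite('pics/gate.png',cv2.hconcat([cv2.resize(a,(400,360),interpolation=2),cv2.resize(b,(400,360),interpolation=2)]))"
```

```text
tin [0.4771 0.2608 0.1213] 0.0007 [0.2471 0.0003 0.0483]
front [0.4829 0.1921 0.1033] 0.0013 [ 1.759e-01 -1.000e-04  4.500e-02]
tin [2.475e-01 1.000e-04 4.800e-02]
tin uphill rim [ 2.74e-01 -1.00e-04  4.80e-02]
front [0.1752 0.0004 0.048 ]
gate uphill top [0.0821 0.0005 0.034 ]
gate dn [0.0644 0.0003 0.034 ]
scene tin [0.2471 0.0008 0.048 ]
scene front [ 0.1741 -0.0037  0.048 ]
[0.47596005 0.27925855 0.09630072] [0.47213984 0.3280165  0.1066963 ]
```

View pics/gate.png

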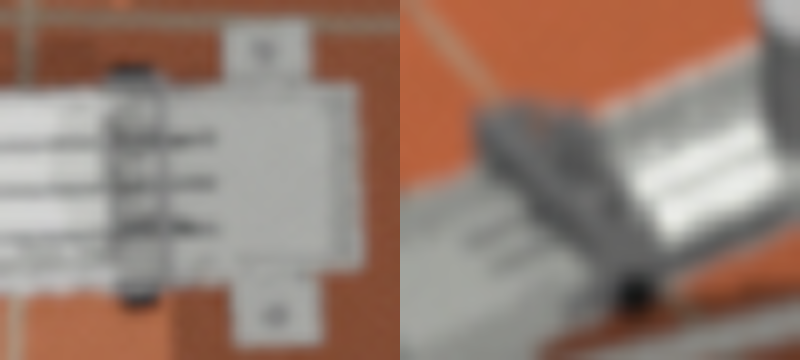

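Both tins sit on the centre line (x ≈ 0.247 and 0.175, lids at 48 mm). The gate face appears at about x = 82–88 mm. That means roughly 20 mm until the tins touch, then about 60–66 mm more to the gate. I'll close the fingers and come down uphill of the loaded tin.

```bash
python3 -m jog '[{"travel":[-0.15,-0.6,0],"turn":0,"grip":0},{"travel":[-0.15,-0.6,-1],"turn":0,"grip":0},{"travel":[-0.15,-0.6,-2],"turn":0,"grip":0},{"travel":[-0.15,-0.6,-3],"turn":0,"grip":0},{"travel":[-0.15,-0.6,-3],"turn":0,"grip":0}]'; python3 -m jog '[{"travel":[0,0,0],"turn":0,"grip":0},{"travel":[0,0,0],"turn":0,"grip":0},{"travel":[0,0,0],"turn":0,"grip":0},{"travel":[0,0,0],"turn":0,"grip":0},{"travel":[0,0,0],"turn":0,"grip":0}]'
```

```text
t: 7.6
ee_pos: [0.473, 0.3156, 0.1612]
orientation: [[0.997, 0.08, -0.004], [0.08, -0.997, -0.003], [-0.004, 0.002, -1.0]]
wrist_force: [-0.3, -0.3, -0.6]
grip_width: 0.106
t: 8.02
ee_pos: [0.4741, 0.3173, 0.1646]
orientation: [[0.997, 0.081, 0.001], [0.081, -0.997, 0.0], [0.001, -0.0, -1.0]]
wrist_force: [0.1, -0.6, -0.5]
grip_width: 0.001
```

```bash
python3 -m jog '[{"travel":[-0.1,0,-2],"turn":0,"grip":0},{"travel":[-0.1,0,-3.5],"turn":0,"grip":0},{"travel":[-0.1,0,-4.2],"turn":0,"grip":0},{"travel":[-0.1,0,-4.6],"turn":0,"grip":0},{"travel":[-0.1,0,-4.6],"turn":0,"grip":0}]'; python3 - <<'E'
from station import observe, grab_frame
import cv2
for n in("scene","top"): cv2.imwrite(f"pics/{n}6.png",grab_frame(n)[:,:,::-1])
t=cv2.imread("pics/top6.png")[200:280,60:220];s=cv2.imread("pics/scene6.png")[90:210,320:450]
cv2.imwrite("pics/j6t.png",cv2.resize(t,None,fx=5,fy=5,interpolation=2));cv2.imwrite("pics/j6s.png",cv2.resize(s,None,fx=5,fy=5,interpolation=2))
s=observe();print(s["ee_pos"],s["orientation"][0],s["wrist_force"])
E
```

```text
t: 8.43
ee_pos: [0.4728, 0.317, 0.1177]
orientation: [[0.997, 0.081, -0.001], [0.081, -0.997, -0.001], [-0.001, 0.0, -1.0]]
wrist_force: [-0.3, 0.3, -0.9]
grip_width: 0.002
[0.47323376 0.3174822  0.11872152] [9.96711792e-01 8.10266945e-02 5.27462249e-04] [0.54784623 0.4162905  1.39983767]
```

View pics/j6s.png

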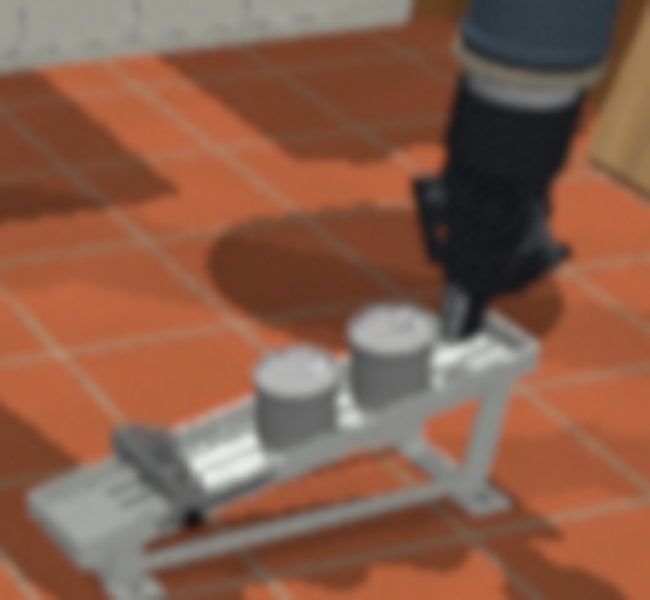

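View pics/j6t.png

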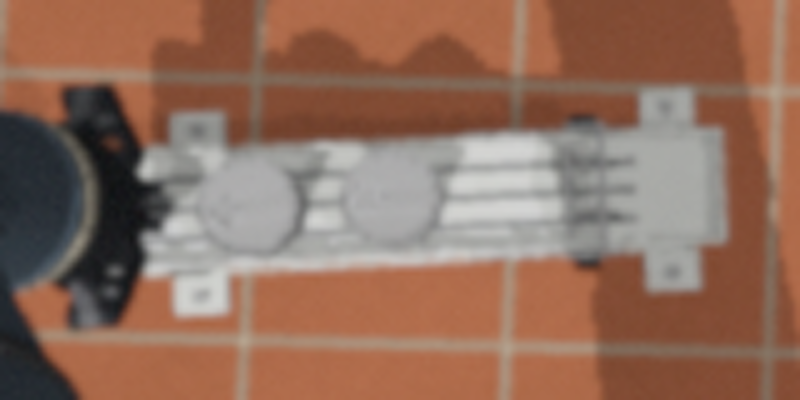

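The closed fingers are in the lane about 14 mm uphill of the tin, clear of walls and lip. Now I push downhill along the slope direction (0.076, −0.975, −0.208).

```bash
python3 -m jog '[{"travel":[0.05,-0.58,-0.12],"turn":0,"grip":0},{"travel":[0.09,-1.17,-0.25],"turn":0,"grip":0},{"travel":[0.14,-1.75,-0.37],"turn":0,"grip":0},{"travel":[0.18,-2.34,-0.5],"turn":0,"grip":0},{"travel":[0.23,-2.93,-0.62],"turn":0,"grip":0}]'; python3 -m jog '[{"travel":[0.04,-0.49,-0.1],"turn":0,"grip":0},{"travel":[0.08,-0.98,-0.21],"turn":0,"grip":0},{"travel":[0.11,-1.46,-0.31],"turn":0,"grip":0},{"travel":[0.15,-1.95,-0.42],"turn":0,"grip":0},{"travel":[0.19,-2.44,-0.52],"turn":0,"grip":0}]'; python3 - <<'E'
from station import observe, grab_frame
import cv2
from h import *
for n in("scene","top"): cv2.imwrite(f"pics/{n}7.png",grab_frame(n)[:,:,::-1])
t=cv2.imread("pics/top7.png")[200:280,60:220];s=cv2.imread("pics/scene7.png")[90:210,320:450]
cv2.imwrite("pics/j7t.png",cv2.resize(t,None,fx=5,fy=5,interpolation=2));cv2.imwrite("pics/j7s.png",cv2.resize(s,None,fx=5,fy=5,interpolation=2))
s=observe();print(s["ee_pos"],s["wrist_force"],inF(s["ee_pos"]-np.array([0,0,.017])))
E
```

```text
t: 8.95
ee_pos: [0.4755, 0.2872, 0.1122]
orientation: [[0.997, 0.081, 0.001], [0.081, -0.997, 0.0], [0.001, -0.0, -1.0]]
wrist_force: [1.0, 0.8, 1.9]
grip_width: 0.001
t: 9.37
ee_pos: [0.4772, 0.2633, 0.1068]
orientation: [[0.997, 0.081, 0.0], [0.081, -0.997, 0.0], [0.0, -0.0, -1.0]]
wrist_force: [-0.1, 2.2, 2.9]
grip_width: -0.003
[0.47717418 0.26203388 0.10643872] [ 0.624451   -0.11763586 -0.33485319] [2.41683752e-01 1.35017016e-04 1.68779419e-02]
```

View pics/j7s.png

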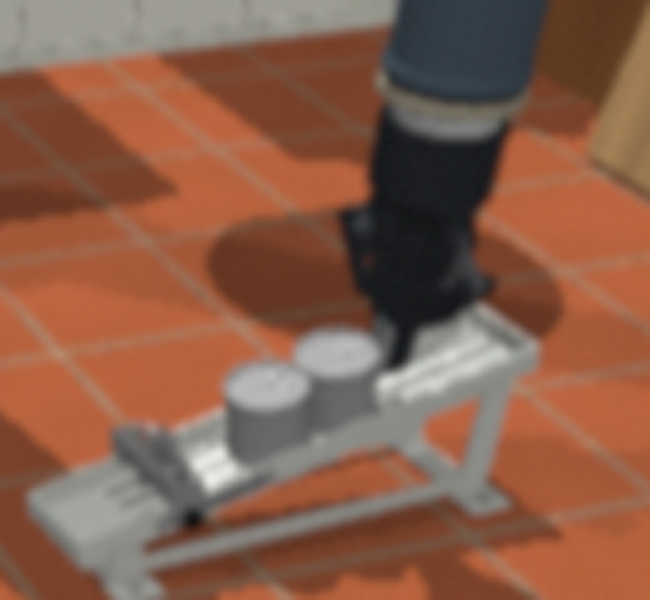

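View pics/j7t.png

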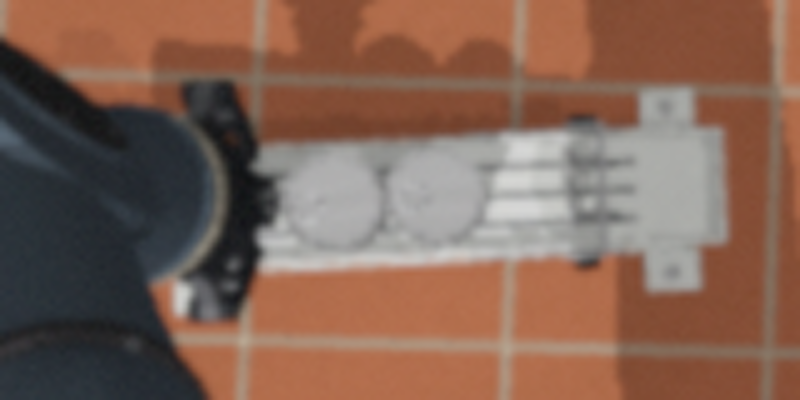

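Both tins are together now (lids at top crop (333,200) and (436,195)), upright, moving with a force of ~2–3 N. About 43 mm is left to the gate by vision. I'll go 25 mm more at a moderate pace.

```bash
python3 -m jog '[{"travel":[0.04,-0.49,-0.1],"turn":0,"grip":0},{"travel":[0.08,-0.98,-0.21],"turn":0,"grip":0},{"travel":[0.11,-1.46,-0.31],"turn":0,"grip":0},{"travel":[0.15,-1.95,-0.42],"turn":0,"grip":0},{"travel":[0.17,-2.2,-0.47],"turn":0,"grip":0}]'; python3 -m jog '[{"travel":[0.01,-0.1,-0.02],"turn":0,"grip":0},{"travel":[0.02,-0.2,-0.04],"turn":0,"grip":0},{"travel":[0.02,-0.29,-0.06],"turn":0,"grip":0}]'; python3 - <<'E'
from station import observe, grab_frame
import cv2
from h import *
for n in("scene","top"): cv2.imwrite(f"pics/{n}8.png",grab_frame(n)[:,:,::-1])
t=cv2.imread("pics/top8.png")[210:265,110:210];s=cv2.imread("pics/scene8.png")[130:210,330:410]
cv2.imwrite("pics/j8t.png",cv2.resize(t,None,fx=8,fy=8,interpolation=2));cv2.imwrite("pics/j8s.png",cv2.resize(s,None,fx=7,fy=7,interpolation=2))
s=observe();print(s["ee_pos"],s["wrist_force"],inF(s["ee_pos"]-np.array([0,0,.017])))
E
```

```text
t: 9.88
ee_pos: [0.4788, 0.2403, 0.1017]
orientation: [[0.997, 0.08, -0.0], [0.08, -0.997, -0.001], [-0.001, 0.001, -1.0]]
wrist_force: [0.2, 0.7, 1.2]
grip_width: -0.001
t: 10.13
ee_pos: [0.4791, 0.2386, 0.1014]
orientation: [[0.997, 0.081, -0.0], [0.081, -0.997, 0.0], [-0.0, -0.0, -1.0]]
wrist_force: [-0.3, 0.6, -0.1]
grip_width: 0.0
[0.47903159 0.23850184 0.10142955] [0.15270355 1.2122628  0.40945624] [2.17552893e-01 1.21397565e-04 1.68860326e-02]
```

View pics/j8s.png

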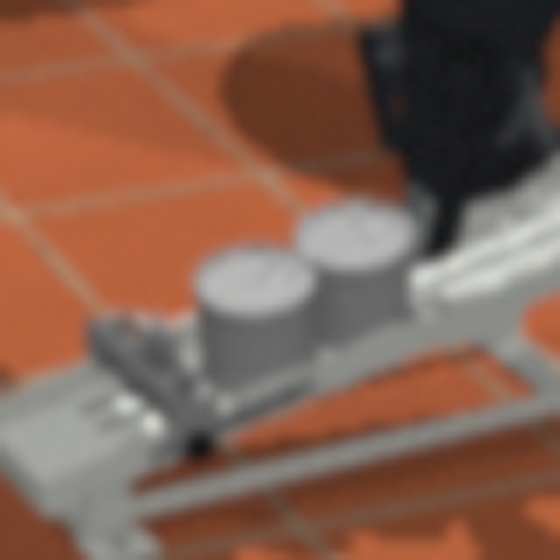

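View pics/j8t.png

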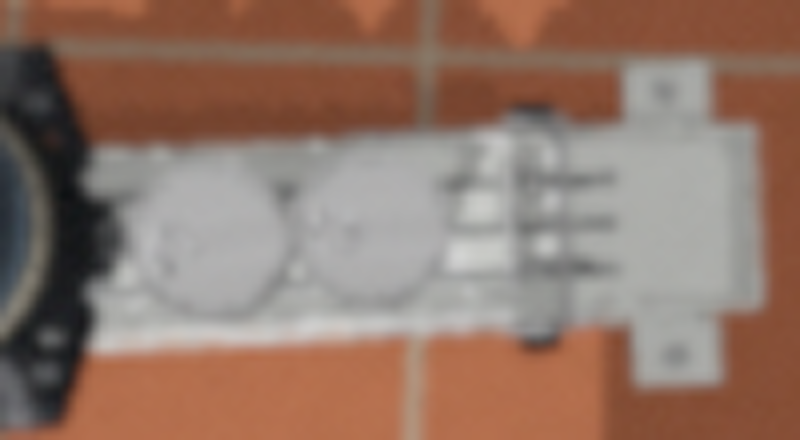

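Gap of front lid edge (447) to the gate bar (510) is about 20 mm. I'll advance 10 mm and then creep.

```bash
python3 -m jog '[{"travel":[0.02,-0.2,-0.04],"turn":0,"grip":0},{"travel":[0.03,-0.39,-0.08],"turn":0,"grip":0},{"travel":[0.05,-0.59,-0.12],"turn":0,"grip":0},{"travel":[0.06,-0.78,-0.17],"turn":0,"grip":0},{"travel":[0.08,-0.98,-0.21],"turn":0,"grip":0}]'; python3 -m jog '[{"travel":[0,-0.05,-0.01],"turn":0,"grip":0},{"travel":[0.01,-0.1,-0.02],"turn":0,"grip":0},{"travel":[0.01,-0.15,-0.03],"turn":0,"grip":0},{"travel":[0.02,-0.2,-0.04],"turn":0,"grip":0},{"travel":[0.02,-0.2,-0.04],"turn":0,"grip":0}]'; python3 - <<'E'
from station import observe
from h import *
s=observe();print(s["ee_pos"],s["wrist_force"],inF(s["ee_pos"]-np.array([0,0,.017])), U@s["wrist_force"])
E
```

```text
t: 10.65
ee_pos: [0.4799, 0.2285, 0.0993]
orientation: [[0.997, 0.081, -0.0], [0.081, -0.997, 0.0], [-0.0, -0.0, -1.0]]
wrist_force: [-0.5, 1.7, -0.2]
grip_width: -0.004
t: 11.07
ee_pos: [0.48, 0.2267, 0.0989]
orientation: [[0.997, 0.081, -0.0], [0.081, -0.997, -0.0], [-0.0, 0.0, -1.0]]
wrist_force: [0.6, 0.6, -1.0]
grip_width: 0.002
[0.48004432 0.22666707 0.09893141] [ 0.64715359  0.59928883 -0.96492904] [2.05415342e-01 3.61880016e-05 1.69120019e-02] 0.33433663982464057
```

```bash
python3 -m jog '[{"travel":[0,-0.05,-0.01],"turn":0,"grip":0},{"travel":[0.01,-0.1,-0.02],"turn":0,"grip":0},{"travel":[0.01,-0.1,-0.02],"turn":0,"grip":0}]' | grep -E 'force|pos'; python3 -m jog '[{"travel":[0,-0.05,-0.01],"turn":0,"grip":0},{"travel":[0.01,-0.1,-0.02],"turn":0,"grip":0},{"travel":[0.01,-0.1,-0.02],"turn":0,"grip":0}]' | grep -E 'force|pos'; python3 - <<'E'
from station import grab_frame
import cv2
for n in("scene","top"): cv2.imwrite(f"pics/{n}9.png",grab_frame(n)[:,:,::-1])
t=cv2.imread("pics/top9.png")[215:260,145:195];s=cv2.imread("pics/scene9.png")[155:205,335:385]
cv2.imwrite("pics/j9.png",cv2.hconcat([cv2.resize(t,(400,360),interpolation=2),cv2.resize(s,(360,360),interpolation=2)]))
E
```

```text
ee_pos: [0.4802, 0.2256, 0.0987]
wrist_force: [-0.0, 1.0, -0.0]
ee_pos: [0.4803, 0.2246, 0.0985]
wrist_force: [0.2, 0.6, -0.6]
```

View pics/j9.png

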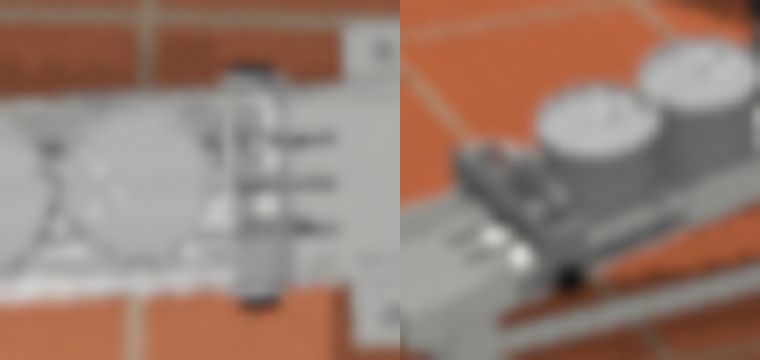

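The front lid edge (212) is now about 5–8 mm from the gate plate (225–238), and no gate force yet. I'll keep creeping in 1 mm steps.

```bash
python3 -m jog '[{"travel":[0,-0.05,-0.01],"turn":0,"grip":0},{"travel":[0.01,-0.1,-0.02],"turn":0,"grip":0},{"travel":[0.01,-0.1,-0.02],"turn":0,"grip":0}]' | grep -E 'force|pos'; python3 -m jog '[{"travel":[0,-0.05,-0.01],"turn":0,"grip":0},{"travel":[0.01,-0.1,-0.02],"turn":0,"grip":0},{"travel":[0.01,-0.1,-0.02],"turn":0,"grip":0}]' | grep -E 'force|pos'
```

```text
ee_pos: [0.4804, 0.2236, 0.0983]
wrist_force: [-0.2, 0.9, 0.3]
ee_pos: [0.4805, 0.2226, 0.0981]
wrist_force: [0.2, 1.0, -1.0]
```

```bash
python3 -m jog '[{"travel":[0,-0.05,-0.01],"turn":0,"grip":0},{"travel":[0.01,-0.1,-0.02],"turn":0,"grip":0},{"travel":[0.01,-0.1,-0.02],"turn":0,"grip":0}]' | grep -E 'force|pos'
```

```text
ee_pos: [0.4806, 0.2216, 0.0979]
wrist_force: [0.3, 1.1, -0.3]
```

```bash
python3 -m jog '[{"travel":[0,-0.05,-0.01],"turn":0,"grip":0},{"travel":[0.01,-0.1,-0.02],"turn":0,"grip":0},{"travel":[0.01,-0.1,-0.02],"turn":0,"grip":0}]' | grep -E 'force|pos'
```

```text
ee_pos: [0.4807, 0.2208, 0.0978]
wrist_force: [-0.8, 0.0, 0.1]
```

```bash
python3 -m jog '[{"travel":[0,-0.05,-0.01],"turn":0,"grip":0},{"travel":[0.01,-0.1,-0.02],"turn":0,"grip":0},{"travel":[0.01,-0.1,-0.02],"turn":0,"grip":0}]' | grep -E 'force|pos'
```

```text
ee_pos: [0.4808, 0.2202, 0.0977]
wrist_force: [-0.6, 3.9, -0.4]
```

```bash
python3 -m jog '[{"travel":[0,-0.05,-0.01],"turn":0,"grip":0},{"travel":[0.01,-0.1,-0.02],"turn":0,"grip":0},{"travel":[0.01,-0.1,-0.02],"turn":0,"grip":0}]' | grep -E 'force|pos'
```

```text
ee_pos: [0.481, 0.2194, 0.0975]
wrist_force: [-0.8, 5.3, -0.2]
```

The gate is felt: push force has risen to ~4–5 N over the last ~1 mm, with the arm beginning to yield. I'll hold briefly and check.

```bash
for i in 1 2 3; do python3 -m jog '[{"travel":[0,0,0],"turn":0,"grip":0},{"travel":[0,0,0],"turn":0,"grip":0}]' | grep -E 'force|pos'; done; python3 - <<'E'
from station import grab_frame
import cv2
for n in("scene","top"): cv2.imwrite(f"pics/{n}10.png",grab_frame(n)[:,:,::-1])
t=cv2.imread("pics/top10.png")[215:260,145:195];s=cv2.imread("pics/scene10.png")[155:205,335:385]
cv2.imwrite("pics/j10.png",cv2.hconcat([cv2.resize(t,(400,360),interpolation=2),cv2.resize(s,(360,360),interpolation=2)]))
E
```

```text
ee_pos: [0.481, 0.2194, 0.0975]
wrist_force: [-1.1, 4.8, -0.8]
ee_pos: [0.481, 0.2194, 0.0975]
wrist_force: [-0.3, 4.6, -0.5]
ee_pos: [0.481, 0.2194, 0.0975]
wrist_force: [0.6, 5.9, -0.2]
```

View pics/j10.png

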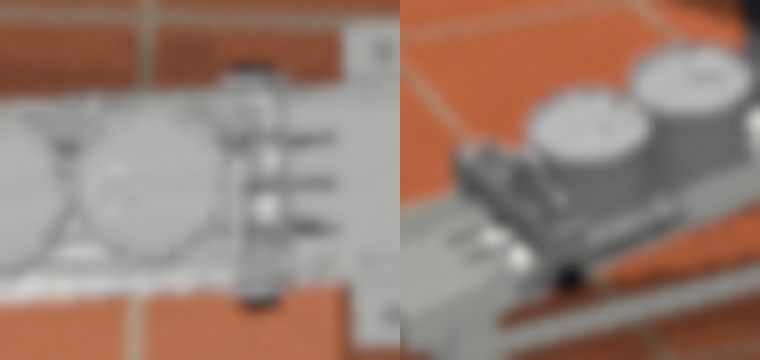

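The front lid meets the gate plate at (~228,185) and the second tin touches it. The steady push is ~5 N. A small confirmation press of 0.8 mm should add about 2 N if this is the spring.

```bash
python3 -m jog '[{"travel":[0,-0.04,-0.01],"turn":0,"grip":0},{"travel":[0.01,-0.08,-0.02],"turn":0,"grip":0},{"travel":[0.01,-0.08,-0.02],"turn":0,"grip":0}]' | grep -E 'force|pos';for i in 1 2; do python3 -m jog '[{"travel":[0,0,0],"turn":0,"grip":0},{"travel":[0,0,0],"turn":0,"grip":0}]' | grep -E 'force|pos'; done
```

```text
ee_pos: [0.4811, 0.2191, 0.0974]
wrist_force: [-0.7, 6.5, -0.3]
ee_pos: [0.4811, 0.2191, 0.0974]
wrist_force: [-0.4, 5.3, 0.8]
ee_pos: [0.4812, 0.2191, 0.0974]
wrist_force: [-0.6, 5.7, 0.1]
```

Stiffness fits the spring: +0.3 mm gives about +1 N. I'll back off slowly uphill, then lift away.

```bash
python3 -m jog '[{"travel":[0,0.05,0.01],"turn":0,"grip":0},{"travel":[-0.01,0.1,0.02],"turn":0,"grip":0},{"travel":[-0.01,0.15,0.03],"turn":0,"grip":0},{"travel":[-0.02,0.2,0.04],"turn":0,"grip":0},{"travel":[-0.02,0.25,0.05],"turn":0,"grip":0}]' | grep -E 'force|pos'; python3 -m jog '[{"travel":[-0.01,0.1,0.02],"turn":0,"grip":0},{"travel":[-0.02,0.3,0.06],"turn":0,"grip":0},{"travel":[-0.06,0.8,0.17],"turn":0,"grip":0},{"travel":[-0.12,1.5,0.32],"turn":0,"grip":0},{"travel":[-0.16,2,0.43],"turn":0,"grip":0}]' | grep -E 'force|pos'; python3 -m jog '[{"travel":[0,0.3,2],"turn":0,"grip":0},{"travel":[0,0.5,5],"turn":0,"grip":0},{"travel":[0,2,9],"turn":0,"grip":0},{"travel":[0,5,11],"turn":0,"grip":0},{"travel":[0,8,12],"turn":0,"grip":0}]' | grep -E 'force|pos'; python3 - <<'E'
from station import grab_frame
import cv2
for n in("scene","top"): cv2.imwrite(f"pics/{n}11.png",grab_frame(n)[:,:,::-1])
t=cv2.imread("pics/top11.png")[205:270,110:210];s=cv2.imread("pics/scene11.png")[140:205,335:400]
cv2.imwrite("pics/j11t.png",cv2.resize(t,None,fx=8,fy=8,interpolation=2));cv2.imwrite("pics/j11s.png",cv2.resize(s,None,fx=9,fy=9,interpolation=2))
E
```

```text
ee_pos: [0.4807, 0.2201, 0.0976]
wrist_force: [-0.9, 3.0, -0.8]
ee_pos: [0.4791, 0.2413, 0.1022]
wrist_force: [0.7, 0.3, 0.4]
ee_pos: [0.4802, 0.3219, 0.2261]
wrist_force: [0.6, 0.6, -0.2]
```

View pics/j11t.png

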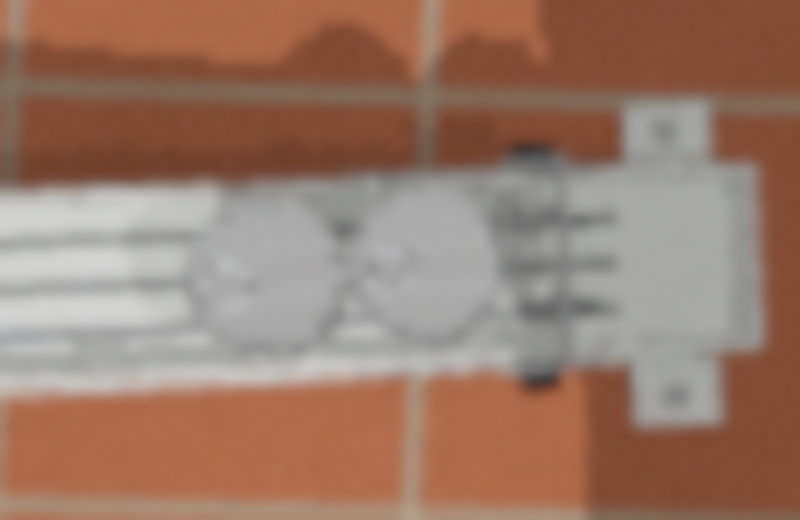

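View pics/j11s.png

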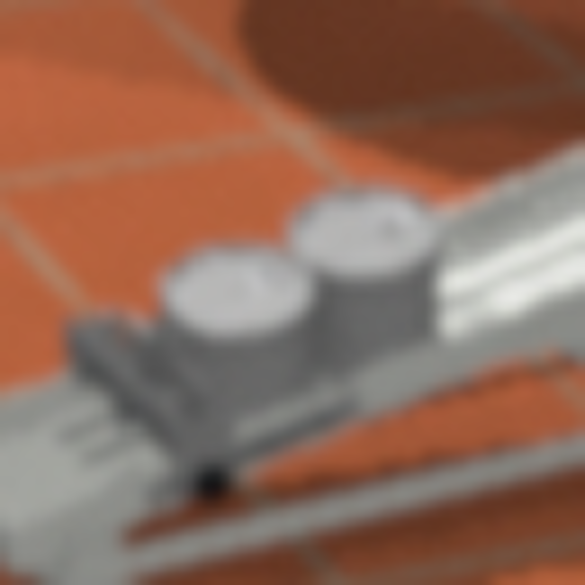

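View pics/scene11.png

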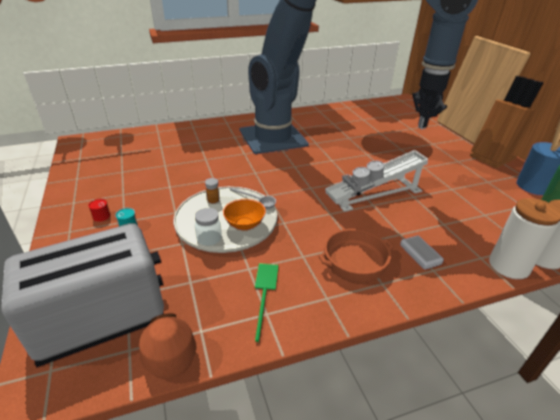

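```bash
python3 - <<'E'
from h import *
def lidc(f,x0,x1):
    g=cv2.cvtColor(cv2.imread(f),cv2.COLOR_BGR2GRAY);return g
def onplane(n,p,h):
    o,d=ray(n,p);s=((O+h*N-o)@N)/(d@N);return inF(o+s*d)
T=lambda u,v:((u+.5)/8-.5+110,(v+.5)/8-.5+205)
S=lambda u,v:((u+.5)/9-.5+335,(v+.5)/9-.5+140)
a,b=onplane("top",T(266,272),.048),onplane("top",T(426,263),.048);print("top",a,b,np.linalg.norm(a-b))
a,b=onplane("scene",S(364,232),.048),onplane("scene",S(238,290),.048);print("scene",a,b,np.linalg.norm(a-b))
for n,box in(("top",(232,254,153,176)),("scene",(166,182,350,372))):
    i,j=[cv2.cvtColor(cv2.imread(f"pics/{n}{k}.png"),cv2.COLOR_BGR2GRAY).astype(np.float32) for k in(10,11)]
    r0,r1,c0,c1=box
    print(n,"shift px",cv2.phaseCorrelate(i[r0:r1,c0:c1],j[r0:r1,c0:c1],cv2.createHanningWindow((c1-c0,r1-r0),cv2.CV_32F)))
# things before/after
for n,bx in(("top",(183,300,265,330)),("top",(105,180,185,265)),("scene",(225,290,315,400))):
    i,j=[cv2.cvtColor(cv2.imread(f"pics/{n}{k}.png"),cv2.COLOR_BGR2GRAY).astype(np.float32) for k in(0,11)]
    r0,r1,c0,c1=bx;print(n,bx,cv2.phaseCorrelate(i[r0:r1,c0:c1],j[r0:r1,c0:c1]))
cv2.imwrite("pics/cmp.png",cv2.hconcat([cv2.resize(cv2.imread(f"pics/top{k}.png")[90:300,180:390],(390,390)) for k in(0,11)]))
E
```

```text
top [ 0.16277593 -0.0002061   0.048     ] [ 0.11063697 -0.0007666   0.048     ] 0.052141967009883244
scene [0.16232708 0.00058885 0.048     ] [ 0.10970148 -0.0013597   0.048     ] 0.05266165745020125
top shift px ((-0.062241649572166935, -0.08007779513398106), 1.109786679347356)
scene shift px ((-0.28224798346097657, -0.024434786956222254), 0.908139169216156)
top (183, 300, 265, 330) ((0.0329776922649927, -0.12023659123154573), 0.8675586385859384)
top (105, 180, 185, 265) ((-0.059825513122177654, 0.40622820491639544), 0.7100414244333902)
scene (225, 290, 315, 400) ((-0.014622425539506878, 0.19505935455266155), 0.7415141458864565)
```

View pics/cmp.png

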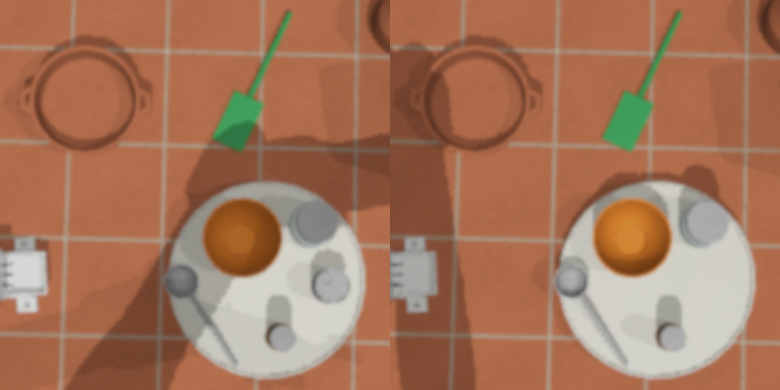

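Tin centres are 52–53 mm apart, so they touch. The front tin moved under ~0.7 mm since the pressed state, so the spring should still bear on it. Everything else is unmoved, so I'm handing in.

```bash
python3 -c "
from station import close_job,observe
print(observe()['t']);print(close_job())"
```

```text
15.7
the job is handed in; nothing more can be done
None
```

I moved the plain tin from the turntable into the feeder lane uphill of the front tin. I then pushed both down the lane with closed fingers until the front tin met the sprung gate, and handed the job in at 15.7 s.

**Gate:** The push force rose from about 1 N to 5–6 N (one reading 6.5 N) over the last 1.5 mm or so, as the spring would give, so it stayed well below 15 N. I then backed off slowly and lifted away.

**Last checks:**
- **Tins:** Both cameras show the two tins upright on the lane's centre line, with centres 52–53 mm apart, so they touch.
- **Contact after release:** The front tin moved back under about 0.7 mm, so it should still be held against the gate. I could not measure that contact force directly once the fingers were off.
- **Other things:** Before-and-after pictures show the bowl, jar, spice jar, ladle and cazuela where they were.

**Small disagreements:**
- The lane floor was felt about 2 mm lower than I had measured from the pictures.
- One rough reading by eye put the front tin 1.3 mm back after release, but the image correlation gave less.

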